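Click the pour counter's thumbwheel round to its pointer

TASK

Set the pour counter on the casting bench for the next batch: with a fingertip, lightly push the fins at the edge of its black thumbwheel so that the wheel clicks round clockwise (seen from above) until the round stud on it rests in its click at the fixed steel pointer, and do not run it on past the pointer. Only push the wheel: do not grip it, and do not shove, tip or lift the counter or disturb the things round it.

Things in the scene. Friction and masses are not known exactly. Their poses are not given: they have to be found in the camera images.
- counter: the bench counter: a heavy round grey metal base (foot 120 mm across, 40 mm high, about 1.8 kg) standing loose on the table, carrying a black thumbwheel on top. Origin: centre of its underside, on the wheel's axis; z up; its x axis points towards the fixed pointer, which stands roughly on the side away from the robot.
- count_wheel (a joint): the thumbwheel's angle in rad; grows as it turns clockwise seen from above; 0 = stud at the pointer. It clicks into eight rest positions, multiples of 0.785 (45 degrees), and starts two to four clicks short of 0. About 1 to 2 N at a fin drives it; pushed more than half a click past a rest position it snaps on into the next by itself, otherwise it springs back.
- wheel_centre (a point): middle of the wheel's upper face, on its vertical axis, 65 mm above the table. The wheel lies flat: a black disc 92 mm across, underside 44 mm above the table, with eight upright fins round its edge, 45 degrees apart, each 6 mm thick, from 44 to 64 mm above the table and reaching out to 66 mm from the axis (about 45 mm free between their tips).
- wheel_near (a point): point on the counter straight opposite the pointer, 66 mm from the wheel's axis and 54 mm above the table, on the side roughly towards the robot: at every rest position the outer end of a fin stands here. It does not turn with the wheel. Pushing that fin clockwise here means pushing it to the robot's left.
- stud (a point): top of the one round steel stud on the wheel's upper face (14 mm across, 10 mm tall), 34 mm from the axis, on the line of one fin; its top is 75 mm above the table.
- pointer_tip (a point): tip of the fixed steel pointer, 54 mm from the wheel's axis and 78 mm above the table, pointing inward over the fins; its bracket rises outside the wheel, up to 90 mm from the axis and 80 mm above the table.
- sanding_block: brown sanding block 64 x 100 x 28 mm, loose bystander; origin: centre of its underside
- wax_bar: green wax bar 37 x 76 x 14 mm, loose bystander; origin: centre of its underside
- screwdriver: screwdriver with yellow handle, about 131 mm long, 16 mm high, loose bystander; origin: centre of its underside
- cast_chip: flat black cast 157 x 95 x 14 mm, loose bystander; origin: centre of its underside

How it is judged (in metres and radians):
At the end, for the whole second after the job is handed in: The wheel rests in the click at which its stud is at the pointer (within 0.2 rad), reached by turning clockwise; the counter, pointer included, stands upright within 30 mm of where it was (value of joint count_wheel between -0.2 and 0.2 rad and velocity of joint count_wheel between -0.1 and 0.1 rad/s and distance of each of counter, pointer_tip from where it was at the start of the episode below 0.03 m and angle between counter's own z axis and vertical below 0.05 rad and linear speed of counter below 0.01 m/s); the robot touches nothing.
It fails at once if the wheel is run past the pointer (more than half a click) (value of joint count_wheel above 0.5 rad).
It fails at once if the counter (its foot or its pointer) is shoved more than 30 mm (distance of any of counter, pointer_tip from where it was at the start of the episode above 0.03 m).
It fails at once if the counter is lifted more than 6 mm or tipped (height (world z) of counter above 0.006 m or angle between counter's own z axis and vertical above 0.12 rad).
It fails at once if the fingers grip the counter or its wheel or push harder than 18 N (contact force between the fingers and counter above 18 N).
It fails at once if one of the loose things round it is moved more than 25 mm (distance of any of sanding_block, wax_bar, screwdriver, cast_chip from where it was at the start of the episode above 0.025 m).
It also fails if it takes over 64 s, if anything falls off the work surface, if the arm or the gripper's body presses on something with over 40 N, if the wrist force passes 120 N, or if a joint passes its speed limit or range.

ROBOT

A 6-joint arm with a two-finger parallel gripper is mounted at the origin on the work surface; the furniture and walls round the work are solid. World frame = base frame: x ahead of the robot, y to its left, z up, the work surface at z = 0. Lengths are in m, angles in degrees, forces in N, time in s.
With the tool pointing down it reaches from about 0.325 to 0.85 m from the base axis. Payload 15.5 kg.
Tool frame: the origin (TCP) lies midway between the tips of the shut fingers; the grasp point (between the pads) lies 19 mm behind it; y points along the fingers, x is the direction in which the jaws open and shut, and the axes are right-handed (so a half turn about y gives the same grasp; the last joint's range is limited). The gripper opens to 91 mm and grips with 3 to 60 N. Pads are 32 mm wide; open, the fingers measure 118 mm over their backs; the gripper's body (76 mm by 178 mm) begins 60 mm behind the grasp point.
Start: joints at [58.241, 28.281, 77.091, -0, 74.628, -5.472], TCP at [0.277, 0.56, 0.183] pointing down, gripper open.
Joint ranges: [-166.48, 166.48], [-47.26, 123.95], [12.59, 153.08], [-70.14, 250.14], [6.76, 159.57], [-176.63, 176.63]. Speed limits (degrees/s): [108.29, 108.29, 147.25, 172.46, 172.46, 172.46].

INTERFACE

Orientations are given as a 3x3 rotation matrix whose columns are the frame's x, y, z axes.
In Python, from bench import ctrl gives the robot as it stands. The module is installed in compiled form; this text tells all that it offers. Calls block until the motion is done:
- ctrl.goto(position, orientation): joint-space move of the TCP to a pose.
- ctrl.move_l(position, vel=0.15, ori=None, contact_N=None): straight line of the TCP; ori=None keeps the orientation; vel is the mean speed in m/s. With contact_N (N) it stops when the force on the tool has changed by that much, and returns True; else False.
- ctrl.movej(angles): joint-space move.
- ctrl.command_gripper(opening): opening from 0.0 (shut) to 1.0 (fully open); the grip force is fixed at half the most; returns when the fingers have stopped.
- ctrl.sleep(seconds).
- ctrl.ik(position, orientation): joint angles nearest the present ones, or None.
- ctrl.read_camera(name): name is "side" or "top"; returns the picture (384x512x3 uint8, blue, green, red); there is no depth.
- ctrl.camera_params(name): a dict with "fx", "fy", "cx", "cy" (pixels), "D" ([k1, k2, p1, p2, k3] as OpenCV has them; the pictures are not rectified), "pose" (4x4, takes a point from camera to world coordinates). Camera axes: x right, y up, looking along -z (the intrinsics and any distortion apply to the point x, -y, -z); pixel columns grow to the right and rows downward; lengths in m; the calibration is good to about 2 mm. A picture is of the moment at which its call begins. camera_params takes no time and is no camera call.
A pose or a line that the arm cannot do raises ctrl.MotionError and nothing moves.
- ctrl.sign_off(): hands the job in, once; it reports no verdict.
Readings, each from a call of its own:
- ctrl.current_t(): time.
- ctrl.current_q(): joint angles.
- ctrl.current_dq(): joint speeds.
- ctrl.current_effort(): joint torques, N m.
- ctrl.current_tool_pos(): TCP position.
- ctrl.current_eef_rot(): TCP orientation.
- ctrl.current_contact_force(): force on the tool from outside, world axes, zero at the start.
- ctrl.current_wrist_torque(): the same for the moment, N m.
- ctrl.current_grip_width(): opening from 0.0 (shut) to 1.0 (fully open).
Only numpy, scipy, OpenCV 4.12 (cv2) and the standard library are available. Lean on these libraries where they do the work, as an engineer would, in place of code of your own. Each camera call takes 0.05 s, during which the arm holds its last target. There are 200 camera calls.

## Working session

There is one attempt and no reset: what is moved stays moved. The work goes in short steps, each a Python script; the robot and the scene stay as the last script left them, time stands still between calls to the robot, and variables do not carry over. Pictures are saved under pics/ and viewed, about 8 in all and at most 12, crops included, and the job is handed in when it is done.

```bash
mkdir -p pics
python3 - <<'E'
from bench import ctrl
import cv2,numpy as np
for n in("top","side"):
    cv2.imwrite(f"pics/{n}0.png",cv2.resize(ctrl.read_camera(n),(768,576),interpolation=cv2.INTER_CUBIC))
    p=ctrl.camera_params(n);print(n,p["fx"],p["cx"],p["cy"],p["D"]);print(np.round(p["pose"],3))
print(ctrl.current_eef_rot().round(3) if hasattr(ctrl.current_eef_rot(),'round') else ctrl.current_eef_rot(),ctrl.current_t())
E
```

```text
top 385.5450303922032 260.8602055395197 189.16108898393003 [0.01143106 0.         0.         0.         0.        ]
[[-0.016  0.994 -0.104  0.381]
 [-1.    -0.017 -0.009 -0.062]
 [-0.011  0.104  0.995  1.016]
 [ 0.     0.     0.     1.   ]]
side 422.8622376782451 260.4375457831988 200.66700088657515 [0.00541319 0.         0.         0.         0.        ]
[[ 0.997  0.053 -0.047  0.419]
 [-0.071  0.678 -0.732 -0.822]
 [-0.006  0.733  0.68   0.785]
 [ 0.     0.     0.     1.   ]]
[[ 0.443 -0.001 -0.897]
 [ 0.897 -0.001  0.443]
 [-0.001 -1.     0.   ]] 0.1
```

View pics/top0.png

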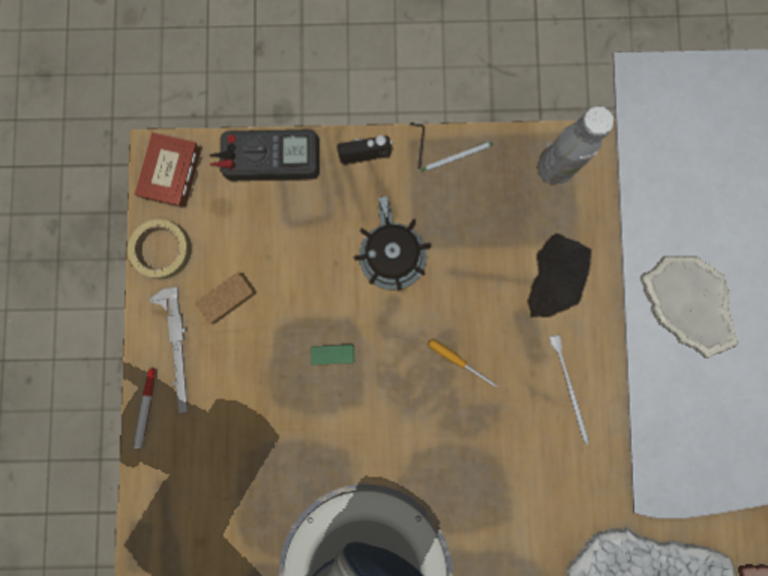

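View pics/side0.png

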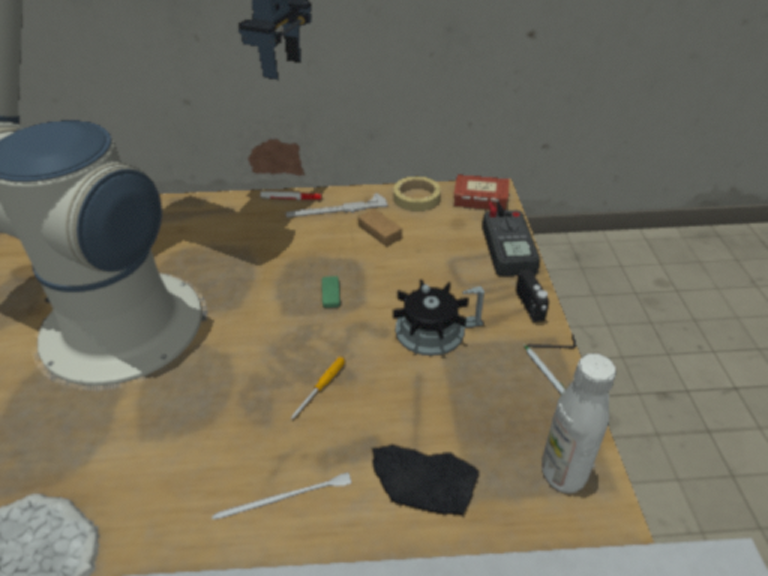

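The top view shows the wheel hub at about (392,250), the stud on the left at (373,253), and the pointer at the top at (385,205). The stud looks about two clicks short. The surroundings near the robot side of the counter are clear. Next I'll measure from zoomed crops.

```bash
cat > h.py <<'E'
from bench import ctrl
import cv2,numpy as np
def K(n):
    p=ctrl.camera_params(n);return p,np.array([[p["fx"],0,p["cx"]],[0,p["fy"],p["cy"]],[0,0,1]]),np.array(p["D"])
F=np.diag([1,-1,-1.])
def proj(n,P):
    p,k,D=K(n);T=np.array(p["pose"]);c=(np.atleast_2d(P)-T[:3,3])@T[:3,:3]@F
    return cv2.projectPoints(c,np.zeros(3),np.zeros(3),k,D)[0][:,0]
def back(n,uv,z):
    p,k,D=K(n);T=np.array(p["pose"]);u=cv2.undistortPoints(np.array([[uv]],float),k,D)[0,0]
    d=T[:3,:3]@F@np.array([u[0],u[1],1]);return T[:3,3]+d*(z-T[2,3])/d[2]
def crop(n,name,x0,y0,w=80,h=60,s=10):
    cv2.imwrite(f"pics/{name}.png",cv2.resize(ctrl.read_camera(n)[y0:y0+h,x0:x0+w],None,fx=s,fy=s,interpolation=cv2.INTER_CUBIC))
E
python3 - <<'E'
from h import *
crop("top","tc",225,130,72,66,9)
crop("side","sc",250,170,80,70,8)
E
```

```text
(no output)
```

View pics/tc.png

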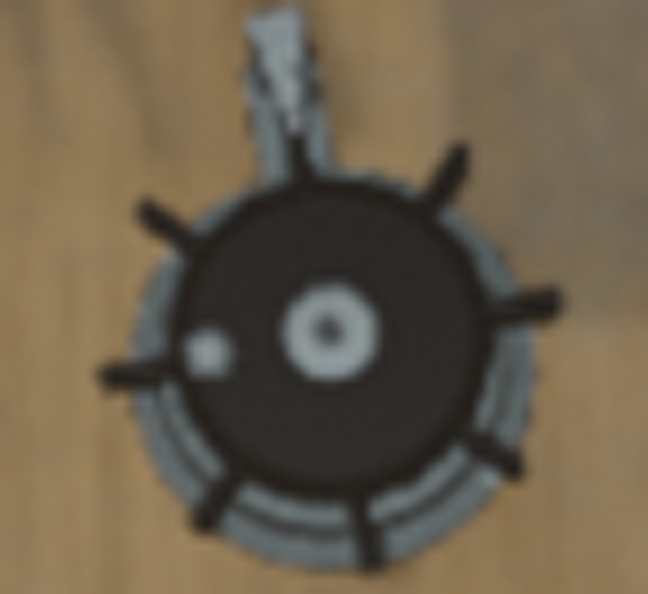

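View pics/sc.png

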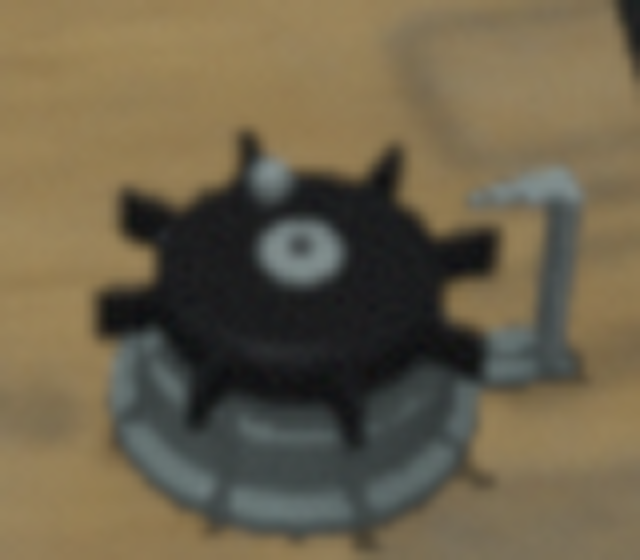

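Top crop (9x, offset 225,130) shows the hub at (330,332), stud (209,354), pointer tip (293,127), near fin tip (370,562), left fin tip (108,377) and right fin tip (553,303). The side crop agrees: the stud sits on the far (robot-left) side of the wheel, 2 clicks short.

Run:
```python
from h import *
b=lambda x,y,z:back("top",((x+.5)/9-.5+225,(y+.5)/9-.5+130),z)
C=b(330,332,.067);S=b(209,354,.075);P=b(293,127,.078);N=b(370,562,.064);L=b(108,377,.064);R=b(553,303,.064)
tips=[b(*t,.064) for t in[(370,562),(108,377),(553,303),(462,150),(142,205),(204,524),(514,470)]]
s=lambda x,y,z:back("side",((x+.5)/8-.5+250,(y+.5)/8-.5+170),z)
print("C",C,"side",s(300,250,.067))
M=np.array(tips)[:,:2]; sol=np.linalg.lstsq(np.c_[2*M,np.ones(7)],(M**2).sum(1),rcond=None)[0];print("circle",sol[:2],np.sqrt(sol[2]+sol[:2]@sol[:2]))
for n,q in zip("SPNLR",(S,P,N,L,R)):
    d=q-C;print(n,q,np.hypot(*d[:2]),np.degrees(np.arctan2(d[1],d[0])))
```

```text
C [ 0.53730811 -0.05518676  0.067     ] side [ 0.53560839 -0.05524334  0.067     ]
circle [ 0.53698957 -0.05511003] 0.06343902585080624
S [ 0.53049344 -0.02194621  0.075     ] 0.0339318959868804 101.5857119278053
P [ 0.59276564 -0.04602495  0.078     ] 0.0562092191079279 9.380763544665774
N [ 0.47345332 -0.06513398  0.064     ] 0.06462492570205336 -171.14569585561168
L [0.52629063 0.00664088 0.064     ] 0.0628016046188414 100.10385799645088
R [ 0.54481486 -0.11722157  0.064     ] 0.06248735057373466 -83.10025825969936
```

```bash
cat >> h.py <<'E'
C=np.array([.5367,-.0552]);NEAR=189.2
def pose(phi,r,z,sg):
    a=np.radians(NEAR-phi);e=np.array([np.cos(a),np.sin(a),0]);y=np.array([0,0,-1.]);zz=sg*e
    return np.r_[C+r*e[:2],z],np.c_[np.cross(y,zz),y,zz]
def go(phi,r,z,sg,vel=.1,N=None):
    p,o=pose(phi,r,z,sg);return ctrl.move_l(p,vel=vel,ori=o,contact_N=N)
E
python3 - <<'E'
from h import *
best=None
for sg in(1,-1):
    qs=[ctrl.ik(*pose(f,.073,.05,sg)) for f in(-22.5,0,22.5)]
    print(sg,[None if q is None else np.round(q,0) for q in qs])
    if qs[0] is not None and (best is None or abs(qs[0][5])<best[0]): best=(abs(qs[0][5]),sg)
sg=best[1];print("sg",sg)
ctrl.command_gripper(0.0)
ctrl.goto(*pose(-22.5,.115,.19,sg))
go(-22.5,.115,.05,sg,.12,6)
print(go(-22.5,.073,.05,sg,.05,4),ctrl.current_tool_pos(),ctrl.current_contact_force(),ctrl.current_t())
crop("top","t2",215,120,90,75,8)
E
```

```text
1 [array([ -18.,   28.,  105.,   -0.,   47., -140.]), array([ -15.,   27.,  107.,   -0.,   46., -115.]), array([-12.,  27., 107.,  -0.,  45., -89.])]
-1 [array([-18.,  28., 105.,  -0.,  47.,  40.]), array([-15.,  27., 107.,  -0.,  46.,  65.]), array([-12.,  27., 107.,  -0.,  45.,  91.])]
sg -1
False [ 0.47432119 -0.09361032  0.04995203] [-0.51872163  0.70040582 -0.07987166] 6.3417
```

View pics/t2.png

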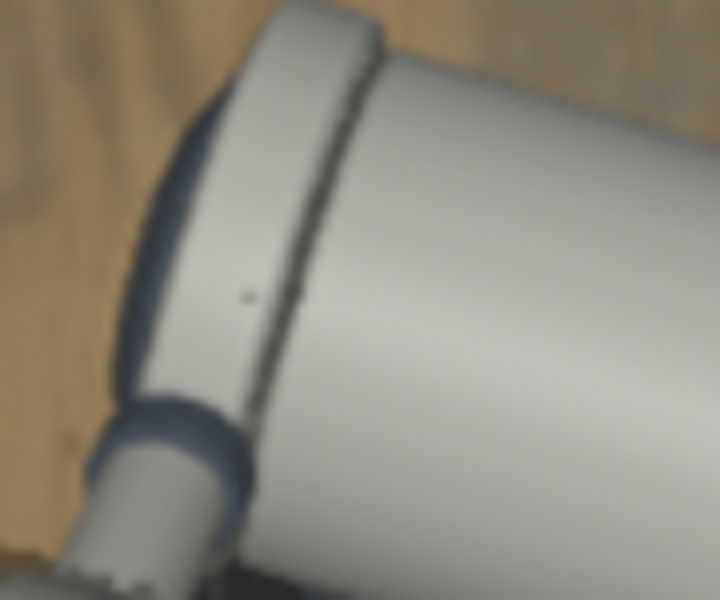

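The arm hides the counter in the top view. The entry itself met no contact, so I'll push one click with a force guard and check with the side camera.

```bash
cat >> h.py <<'E'
def click(sg,end=22.5):
    for f in np.arange(-17.5,end+.1,5):
        hit=go(f,.073,.05,sg,.03,9); F=np.array(ctrl.current_contact_force())
        print(f,hit,F.round(1))
        if hit: return False
    ctrl.sleep(.4); return True
E
python3 - <<'E'
from h import *
print(click(-1),ctrl.current_t())
crop("side","s2",245,160,80,75,8)
E
```

```text
-17.5 False [-0.5 -0.7  1. ]
-12.5 False [-0.6 -0.1 -0.6]
-7.5 False [ 0.3 -0.5 -0.2]
-2.5 False [-0.5  0.1  0.4]
2.5 False [ 0.4 -0.8 -0.2]
7.5 False [0.8 0.2 0.6]
12.5 False [ 0.5 -0.7  0.6]
17.5 False [0.  0.6 0.4]
22.5 False [0.6 0.2 0.5]
True 10.0167
```

View pics/s2.png

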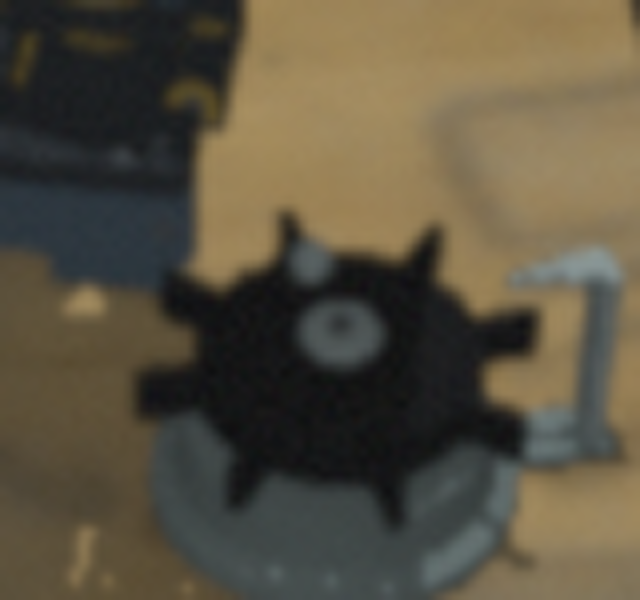

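The wheel has not moved; the stud is still 2 clicks short and there was no force. I need to see where the fingertips really are.

Run:
```python
from h import *
p=np.array(ctrl.current_tool_pos());print(p,ctrl.current_grip_width(),proj("side",[p,[*C,.067]]));print(np.round(ctrl.current_eef_rot(),2))
crop("side","s3",190,100,160,120,5)
```

```text
[ 0.46564824 -0.03845475  0.04999555] 0.0076846148894929595 [[258.67704078 202.67964375]
 [287.49585024 200.77771453]]
[[-0.23 -0.    0.97]
 [-0.97 -0.   -0.23]
 [ 0.   -1.   -0.  ]]
```

View pics/s3.png

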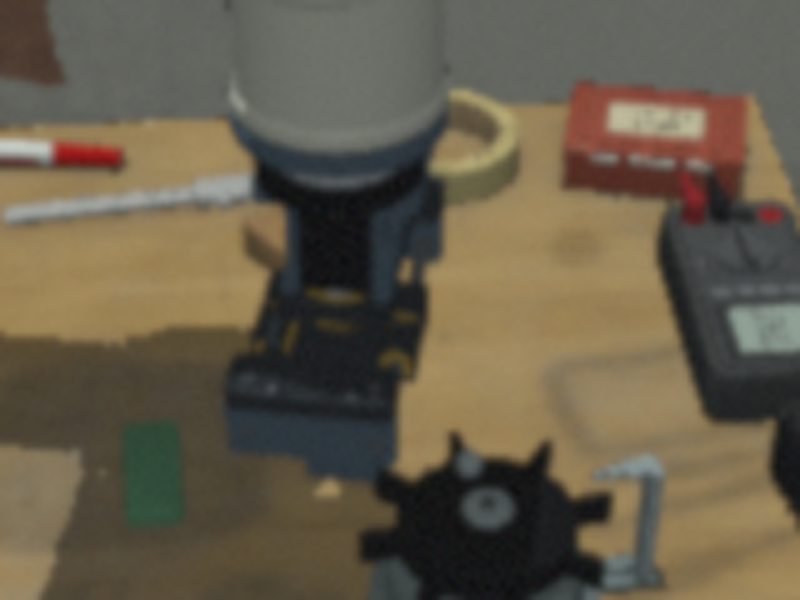

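The hub projects where it appears, (487,504) against (487,508) seen. The finger bottom shows at about (350,475), roughly 40 px above where the TCP projects (343,513). So the real fingertips seem about 20 mm higher than the reported TCP and passed over the fins. I'll check with a guarded touch on free table.

Run:
```python
from h import *
go(22.5,.115,.05,-1,.08,6); go(0,.115,.05,-1,.1,6)
print(go(0,.115,.012,-1,.06,5),ctrl.current_tool_pos())
hit=go(0,.115,-.03,-1,.02,5);print(hit,ctrl.current_tool_pos(),ctrl.current_contact_force())
go(0,.115,.05,-1,.1);print(ctrl.current_tool_pos(),ctrl.current_t())
```

```text
False [ 0.42328159 -0.07357505  0.01211207]
False [ 0.42321114 -0.07360099 -0.02993755] [ 0.09337715 -0.62564558  0.43152792]
[ 0.42292432 -0.07353258  0.04963285] 15.375
```

No contact even at a reported z = −0.03, so the tips are more than 30 mm above the reported TCP. I'll turn the gripper so the side camera sees the fingers, and measure their tips against the projection.

Run:
```python
from h import *
go(0,.115,.14,-1,.15)
x=np.array([1,0,0.]);y=np.array([0,0,-1.]);o=np.c_[x,y,np.cross(x,y)]
best=min((ctrl.ik([.40,-.08,.12],np.c_[s*x,y,np.cross(s*x,y)]) for s in(1,-1)),key=lambda q:abs(q[5]-ctrl.current_q()[5]))
ctrl.movej(best)
p=np.array(ctrl.current_tool_pos());R=np.array(ctrl.current_eef_rot());uv=proj("side",[p,p+[0,0,.019],p+[0,0,.079]]);print(p,uv,ctrl.current_t(),ctrl.current_grip_width())
u,v=uv[0].astype(int);im=ctrl.read_camera("side")[v-80:v+40,u-80:u+80]
im=cv2.resize(im,None,fx=5,fy=5,interpolation=cv2.INTER_CUBIC)
for a in uv: cv2.circle(im,tuple(int(t) for t in (a-[u-80,v-80])*5),4,(0,0,255),-1)
cv2.imwrite("pics/s4.png",im);print(u,v)
```

```text
[ 0.399927   -0.07995362  0.11975649] [[231.70395485 194.52878651]
 [231.27432588 188.44454573]
 [229.83954745 168.13229989]] 17.475 0.00338449001149655
231 194
```

View pics/s4.png

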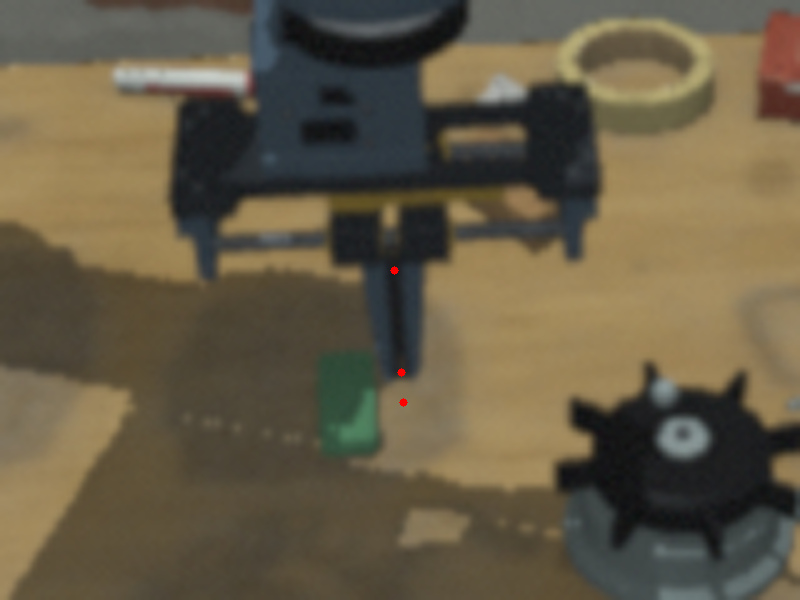

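The visible finger bottom is at (401,378), while the reported TCP is drawn at (403,403). Allowing for the near face, the tips are about 30 mm or more above the reported TCP. Sideways it agrees. I'll probe the table deeper at the same clear spot to get the exact offset.

Run:
```python
from h import *
ctrl.goto(*pose(0,.115,.14,-1))
go(0,.115,-.02,-1,.12,5)
hit=go(0,.115,-.06,-1,.02,4);z=ctrl.current_tool_pos();print(hit,z,ctrl.current_contact_force())
go(0,.115,.03,-1,.12);print(ctrl.current_t())
```

```text
True [ 0.42321489 -0.07361053 -0.03113507] [ 0.01618694 -0.25689077 10.33972895]
21.8667
```

The table touched at reported z = −0.031, so the fingertips are 31 mm above the reported TCP. I'll command z = 0.019, which puts the tips at 50 mm, and retry.

```bash
sed -i 's/\.073,\.05,sg,\.03,9/.073,.019,sg,.03,7/' h.py
python3 - <<'E'
from h import *
go(-22.5,.115,.019,-1,.08,6)
h=go(-22.5,.073,.019,-1,.04,4);print(h,ctrl.current_contact_force())
if not h:
    print(click(-1),ctrl.current_t())
    crop("side","s5",245,160,80,75,8)
E
```

```text
False [ 0.13116413 -0.1511265  -0.24416223]
-17.5 False [ 0.1  0.1 -0.4]
-12.5 False [ 0.3 -0.1 -0.3]
-7.5 False [ 0.3 -0.8 -0.4]
-2.5 False [ 0.1 -1.  -0.4]
2.5 False [-0.6 -0.3  1.1]
7.5 False [-0.7  0.5 -0.1]
12.5 False [-0.5 -0.8  0.6]
17.5 False [-0.  -0.1  0.1]
22.5 False [0.6 0.5 0.7]
True 27.4167
```

View pics/s5.png

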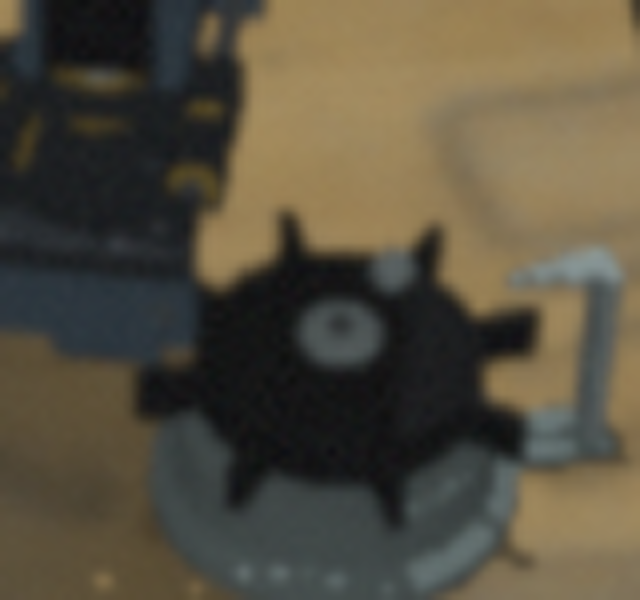

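This worked: the stud moved one click, from (310,262) to (393,270). The fins are back at their rest positions and the counter hasn't moved. One more click to go.

Run:
```python
from h import *
go(22.5,.115,.019,-1,.08,6); go(-22.5,.115,.019,-1,.08,6)
h=go(-22.5,.073,.019,-1,.04,4);print(h,ctrl.current_contact_force())
if not h:
    print(click(-1))
    go(22.5,.115,.019,-1,.08,6); go(22.5,.125,.15,-1,.15)
    q=list(ctrl.current_q()); q[0]=45; ctrl.movej(q)
    print(ctrl.current_t())
    crop("top","t6",225,130,72,66,9); crop("side","s6",245,160,80,75,8)
```

```text
False [-0.25953899  0.30582043  0.22899948]
-17.5 False [ 0.4 -0.5 -0.1]
-12.5 False [-0.2  0.  -0.4]
-7.5 False [-0.2 -1.1  0.2]
-2.5 False [ 0.5 -0.3  0.2]
2.5 False [-1.3 -0.4 -0.5]
7.5 False [-0.1 -0.7  0.6]
12.5 False [-0.7 -0.1 -0.2]
17.5 False [ 0.2 -1.  -0.6]
22.5 False [-0.4 -0.2 -0.9]
True
37.3833
```

View pics/t6.png

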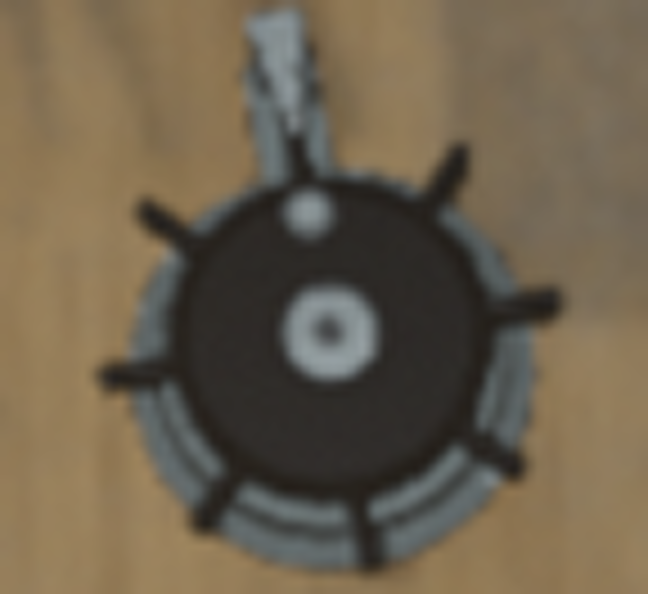

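The stud is now at (309,213), on the line from the hub (330,332) to the pointer tip (293,127). The base, pointer and fin positions match the first picture. The arm is clear, so I'm handing in.

```bash
python3 -c "
from bench import ctrl
print(ctrl.current_contact_force());ctrl.sign_off()"
```

```text
[-0.22138305  0.01892314 -0.85403215]
the job is handed in; nothing more can be done
```

The thumbwheel is set: I pushed it two clicks clockwise with the shut fingertips, and the stud now rests at the pointer. I handed the job in at about 37 s of the 64 s allowed.

- **Last checks:** The final top picture shows the stud on the line from hub to pointer. The counter, pointer and fin positions match the first picture. The force guards (7 N on the pushes) never tripped, and the arm was clear with about 0 N on the tool. I did not re-measure the loose things round the counter at the end, but nothing touched them in any view.
- **What disagreed:** The real fingertips sit about 31 mm higher than the reported TCP. My first push therefore passed over the fins without touching the wheel. A light, guarded touch on free table (about 10 N) gave the offset, and I corrected the height for both working pushes.

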